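# Lock the slotted disc of the spindle fixture

## Robot

A 6-joint arm with a two-finger parallel gripper is mounted at the origin on a cart in front of the work surface, level with it; the furniture and walls round the work are solid. World frame = base frame: x ahead of the robot, y to its left, z up, the work surface at z = 0. Lengths are in m, angles in rad, forces in N, time in s.
With the tool pointing down it reaches from about 0.35 to 0.975 m from the base axis. Payload 7.1 kg.
Tool frame: the origin (TCP) lies between the finger pads; the fingertips stand bot.tcp_to_tips ahead of it and the grasp point (between the pads) lies 2 mm behind it (bot.tcp_to_tips is the distance from the TCP to the fingertips, in m); z points along the fingers, x is the direction in which the jaws open and shut, and the axes are right-handed (so a half turn about z gives the same grasp; the last joint's range is limited). The gripper opens to 88 mm and grips with 3 to 60 N. Pads are 20 mm wide; open, the fingers measure 115 mm over their backs; the gripper's body (75 mm by 178 mm) begins 61 mm behind the grasp point.
Start: joints at [-1.359, 0.423, 1.63, -0, 1.089, -0.019], TCP at [0.143, -0.608, 0.24] pointing down, gripper open.
Joint ranges: [-3, 3], [-0.9, 2.11], [0.09, 2.58], [-1.31, 4.45], [0.11, 2.69], [-2.54, 2.54]. Speed limits (rad/s): [2.39, 2.39, 3.01, 3.14, 3.14, 3.14].

## Interface

Orientations are given as [roll, pitch, yaw] about the fixed x, y, z axes, in that order (R = Rz(yaw) Ry(pitch) Rx(roll)).
In Python, from workcell import monitor, eyes, finish_job, bot gives the robot as it stands. The module is installed in compiled form; this text tells all that it offers.
- The arm moves only by the tool send_rows, never from a script. Its argument "plan" is a list of rows, each an object with "translation": the shift along the tool's x, y, z in m, a list of three; "twist": the turn, a rotation vector about the tool's x, y, z in degrees, a list of three. A call has exactly 8 rows; each row shifts and turns the commanded pose from where the row before left it, along the tool's axes as they then stand; what a row does not reach is not made up. A row lasts 1/10 s, in which the tool goes at most 50 mm and 8.59 degrees, less where a joint would pass 70% of its speed; a pose out of reach is approached as far as the arm can. A call with a gripper value outside its range is refused whole. "grip" is the finger opening in m, from 0 to 0.0878, set as the call begins (left out, the last holds). The fingers move at their own pace and stop on an object; the grip force is fixed at half the most. Time passes only in rows, so rows that do not move let the fingers close, or fill a call up. It gives the time, the measured TCP pose, the force and the opening at its end, in the units of the state.
- monitor.observe(): the state, without advancing time (a new reading comes with each control period).
- eyes.grab_frame(name): name is "scene" or "top"; returns the picture (400x640x3 uint8, red, green, blue); there is no depth.
- eyes.get_calibration(name): a dict with "intrinsics" (3x3 intrinsics, pixels), "eye" and "attitude" of the camera in the world. Camera axes: x right, y down, z forward; pixel columns grow to the right and rows downward; lengths in m; the calibration is good to about 2 mm. A picture is of the moment at which its call begins. get_calibration takes no time and is no camera call.
- finish_job(): hands the job in, once; it reports no verdict.
The state is a dict: "t": time; "joints": joint angles; "joint_velocities": joint speeds; "joint_torque": joint torques, N m; "tcp_pos": TCP position; "tcp_rot": TCP orientation; "ft_force": force on the tool from outside, world axes, zero at the start; "ft_torque": the same for the moment, N m; "finger_gap": finger opening in m.
Only numpy, scipy, OpenCV 4.12 (cv2) and the standard library are available. Lean on these libraries where they do the work, as an engineer would, in place of code of your own. Each camera call takes 0.05 s, during which the arm holds its last target.

## Task

Lock the spindle fixture on the bench: push the yellow fin round until the slot across the disc lines up with the brass bar, either way round, then push the bar by its red tab through the slot until the tab stops against the guide strap. Only push, with the fingertips or the outside of the fingers: do not grip or lift anything, and leave the loose things around it where they are. Finish clear of the fixture.

Things in the scene. Friction and masses are not known exactly. Their poses are not given: they have to be found in the camera images.
- lock_fixture: Fixed grey base plate, 338 x 88 x 10 mm, carrying disc, guide and keeper. Origin on the disc's axis at bench height (z = 0); +x is the way the bar is pushed, z up. Along its x (mm): plate -252 to 86; dark guide channel -238 to -46 (42 wide, top z = 31); steel strap over it -90 to -55 (top with screws z = 42); disc -42 to 42; keeper block 46 to 82 (40 wide, top with screws z = 42).
- slotted_disc (a joint): Angle (rad) of the aluminium disc about its vertical axis through the fixture's origin; grows anticlockwise from above; stops at -0.5 and 3.64. At 0 and at pi the slot lies along the bar (either is good); at 0 the fin stands on the fixture's -y side, at pi on its +y side. It turns stiffly (0.06 N m, 2 to 3 N at the fin) and stays where it is left.
- disc_axis (a point): Centre of the disc's top face, z = 34 mm, turning with it (x along the slot). Disc 80 mm across, with a slot right across its middle, 16 mm wide, 18 deep, flaring to 24 mm at both mouths; within about 0.1 rad of in line the bar (12 mm wide, tapered nose) finds its own way in.
- fin (a point): Centre of the yellow upright fin that turns the disc: 24 mm long radially (15 to 39 mm from the axis), 10 mm thick in the turning direction, standing from the disc's top to z = 78 mm; this point is 27 mm from the axis at z = 56 mm. Axes turn with the disc: y along the fin towards the disc's axis, x square to the fin's faces (towards larger joint values), z up.
- lock_bar: Loose brass bar in the guide channel, 174 x 12 x 14 mm, about 0.28 kg, kept down by the strap; slides with 1 to 4 N. Origin under the tip of its tapered nose (z = 17 mm above the bench); +x ahead, the bar reaches back to x = -174 mm. At the start the nose is 8 to 28 mm short of the disc's rim; home, with the tab against the strap, the origin is at x = 72 mm in the fixture's frame.
- push_face (a point): Middle of the rear face of the red upright push tab on the bar's tail, where it is pushed in the bar's +x direction; z = 59 mm above the bench. Tab 30 mm wide, 10 mm thick, from z = 34 to 80 mm. Axes as the bar's.
- bronze_bush: Loose bronze bush, 34 mm across, 30 high, bystander beside the fixture. Origin at the centre of its underside.
- steel_bolt: Loose steel bolt lying down, 53 mm long, 20 wide, bystander. Origin at the centre of its underside.
- dark_marker: Loose white marker with a dark cap lying down, 132 mm long, 18 thick, bystander. Origin at the centre of its underside.
- small_flange: Loose small grey flange casting, 58 mm across, 32 high, bystander beyond the keeper. Origin at the centre of its underside.
- cast_cover: Loose dark cast cover with a standing rib, 104 mm across, 52 high, bystander to the left. Origin at the centre of its underside.
- rubber_pad: Loose black rubber block, 45 x 70 x 25 mm, bystander to the left. Origin at the centre of its underside.
Things that resemble listed ones, but are neither listed nor needed, are in the scene too. There is more than one size of the lock_bar; the job needs the larger.

How it is judged:
On the way:
1. the disc is turned so that its slot faces the bar, before the bar is in it ((value of joint slotted_disc between -0.2 and 0.2 rad or value of joint slotted_disc between 2.94159 and 3.34159 rad) and x of lock_bar in the frame of lock_fixture below -0.025 m), for 0.05 s.
At the end, for the whole second after the job is handed in: The bar lies through the disc's slot with its nose in the keeper, its tab within 5 mm of the guide strap, flat in its guide (within 4 to 5 mm), the slot in line with it (within 0.15 rad, either way round), everything at rest (x of lock_bar in the frame of lock_fixture between 0.067 and 0.077 m and y of lock_bar in the frame of lock_fixture between -0.004 and 0.004 m and z of lock_bar in the frame of lock_fixture between 0.013 and 0.022 m and (value of joint slotted_disc between -0.15 and 0.15 rad or value of joint slotted_disc between 2.99159 and 3.29159 rad) and linear speed of lock_bar below 0.01 m/s and velocity of joint slotted_disc between -0.05 and 0.05 rad/s); the robot touches nothing.
It fails at once if the bar is lifted (more than 8 mm) or tipped (z of lock_bar in the frame of lock_fixture above 0.025 m or angle between lock_bar's own z axis and vertical above 0.15 rad).
It fails at once if the bar's tab is gripped (both its faces pressed at once) (contact force between each of lock_bar_c2, lock_bar_c3 and the fingers above 3 N).
It fails at once if the fin is gripped (both its faces pressed at once) (contact force between each of slotted_disc_c3, slotted_disc_c4 and the fingers above 3 N).
It fails at once if a loose thing near by (bush, bolt, marker, flange, cover, rubber pad) is lifted or pushed away (more than 20 mm) (distance of any of bronze_bush, steel_bolt, dark_marker, small_flange, cast_cover, rubber_pad from where it was at the start of the episode above 0.02 m).
It also fails if it takes over 48 s, if anything falls off the work surface, if the arm or the gripper's body presses on something with over 40 N, if the wrist force passes 120 N, or if a joint passes its speed limit or range.

## Working session

There is one attempt and no reset: what is moved stays moved. The work goes in short steps, Python scripts to look and compute and a tool call to move; the robot and the scene stay as the last step left them, time stands still between calls to the robot, and variables do not carry over. Pictures are saved under pics/ and viewed, and the job is handed in when it is done.

Besides the shell and the picture viewer there is one more tool, called after "Request:" as name(argument=value, ...) on one line, values as JSON. send_rows: Moves the arm, as the interface text tells. Its arguments: {"type":"object","properties":{"plan":{"type":"array","items":{"type":"object","properties":{"translation":{"type":"array","items":{"type":"number"}},"twist":{"type":"array","items":{"type":"number"}}}}},"grip":{"type":"number"}},"required":["plan"]}

```bash
mkdir -p pics; python3 - <<'E'
from workcell import monitor, eyes, bot
import cv2
s=monitor.observe()
print(s['t'],s['tcp_pos'],s['tcp_rot'],s['ft_force'],s['finger_gap'],bot.tcp_to_tips)
for n in('scene','top'):
    f=eyes.grab_frame(n); cv2.imwrite(f'pics/{n}0.png',f[:,:,::-1]); print(n,eyes.get_calibration(n))
E
```

```text
0.0 [ 0.14289194 -0.60790517  0.23892078] [-3.14155266e+00  1.49749689e-03 -1.33997015e+00] [ 0.2771368   0.8020707  -0.28727827] 0.0877965331598032 0.017
scene {'intrinsics': array([[365.39500398,   0.        , 312.78626845],
       [  0.        , 365.39500398, 196.39438119],
       [  0.        ,   0.        ,   1.        ]]), 'eye': array([-0.25255029,  0.7392636 ,  0.49977021]), 'attitude': array([-1.95957284, -0.00790839, -2.24568847])}
top {'intrinsics': array([[369.14973804,   0.        , 312.36668008],
       [  0.        , 369.14973804, 192.93346549],
       [  0.        ,   0.        ,   1.        ]]), 'eye': array([0.49777852, 0.11452252, 0.97963131]), 'attitude': array([-3.07259122, -0.01709472, -1.59905855])}
```

View pics/scene0.png

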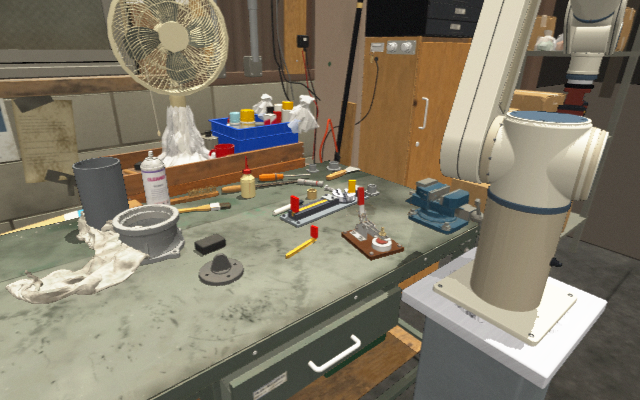

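View pics/top0.png

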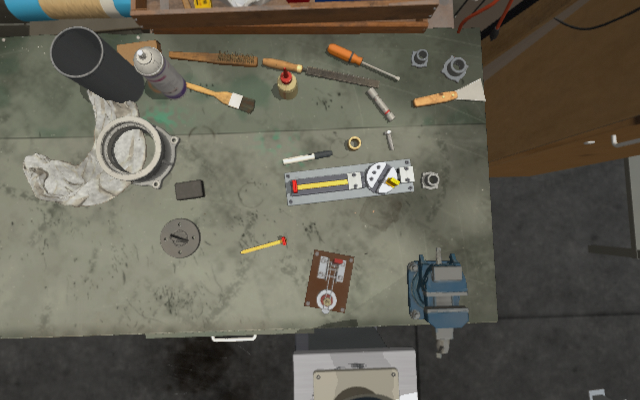

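```bash
cat > h.py <<'E'
import numpy as np, cv2
from scipy.spatial.transform import Rotation as R
from workcell import monitor, eyes, bot
def cam(n):
    c=eyes.get_calibration(n); return c['intrinsics'],np.array(c['eye']),R.from_euler('xyz',c['attitude']).as_matrix()
def unproj(n,uv,z):
    K,e,A=cam(n); uv=np.atleast_2d(uv).astype(float)
    d=(A@np.linalg.inv(K)@np.c_[uv,np.ones(len(uv))].T).T
    return e+d*((z-e[2])/d[:,2])[:,None]
def proj(n,P):
    K,e,A=cam(n); p=(K@A.T@(np.atleast_2d(P)-e).T).T; return p[:,:2]/p[:,2:]
E
python3 - <<'E'
from h import *
f=cv2.imread('pics/top0.png')[140:220,275:445]; cv2.imwrite('pics/t0c.png',cv2.resize(f,None,fx=4.7,fy=4.7,interpolation=cv2.INTER_CUBIC))
f=cv2.imread('pics/scene0.png')[160:270,260:420]; cv2.imwrite('pics/s0c.png',cv2.resize(f,None,fx=5,fy=5,interpolation=cv2.INTER_CUBIC))
print(unproj('top',[[285,180],[414,165],[378,180]],0.01))
E
```

```text
[[ 0.6004241   0.16722434  0.01      ]
 [ 0.63142882 -0.17630835  0.01      ]
 [ 0.59391222 -0.07865707  0.01      ]]
```

View pics/t0c.png

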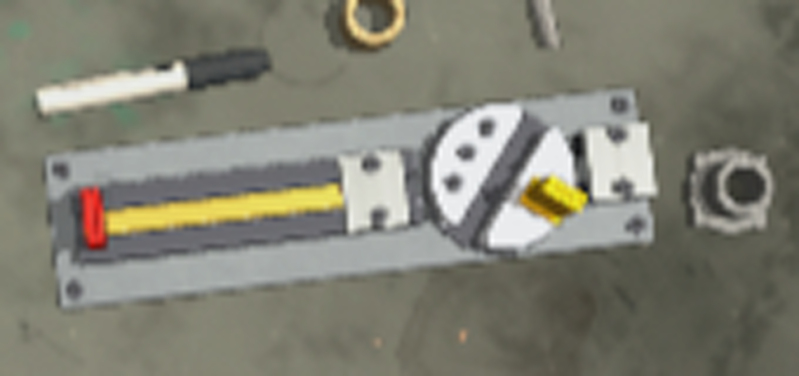

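View pics/s0c.png

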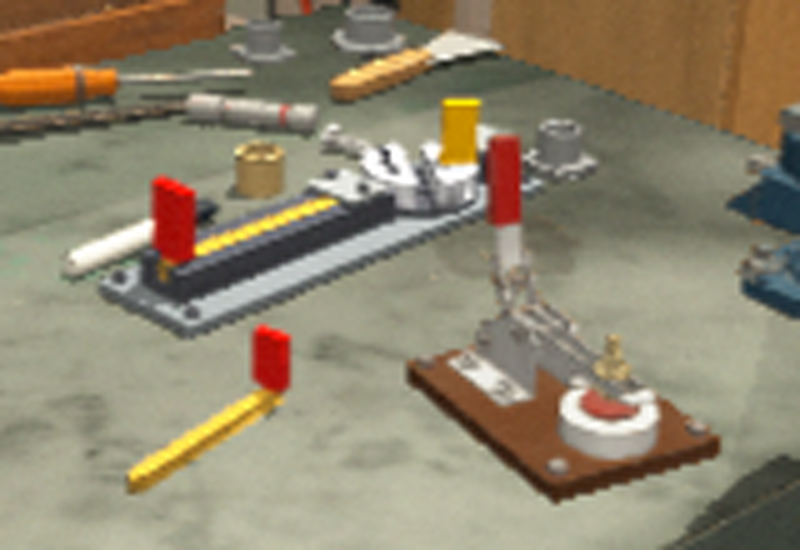

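```bash
python3 - <<'E'
from h import *
from scipy.optimize import least_squares
c=np.array([[47,157],[635,90],[652,240],[63,306]],float)
uv=(c+.5)/4.7-.5+[275,140]
m=np.array([[-.252,.044],[.086,.044],[.086,-.044],[-.252,-.044]])
def T(p,q):
    q=np.atleast_2d(q); cs,sn=np.cos(p[2]),np.sin(p[2]); return np.c_[p[0]+cs*q[:,0]-sn*q[:,1],p[1]+sn*q[:,0]+cs*q[:,1],q[:,2]]
M=np.c_[m,np.full(4,.01)]
r=least_squares(lambda p:(proj('top',T(p,M))-uv).ravel(),[.6,-.08,-1.5])
p=r.x; print(p,np.degrees(p[2]),r.fun.round(2)); np.save('fix.npy',p)
def inv(w):
    d=np.atleast_2d(w)[:,:2]-p[:2]; cs,sn=np.cos(p[2]),np.sin(p[2]); return np.c_[cs*d[:,0]+sn*d[:,1],-sn*d[:,0]+cs*d[:,1]]
def px(c): return (np.array(c,float)+.5)/4.7-.5+[275,140]
# slot edges at z=.034: ends upper-left edge (525,112)->(460,238), lower right edge (550,122)->(480,248)
s=inv(unproj('top',px([[527,110],[458,236],[550,124],[482,248]]),.034)); print(s*1000)
for a,b in((0,1),(2,3)): print(np.degrees(np.arctan2(*(s[a]-s[b])[::-1])))
print('fin top',inv(unproj('top',px([[540,178],[588,200],[570,216],[523,195]]),.078))*1000)
print('tab top',inv(unproj('top',px([[81,187],[99,187],[104,247],[86,248]]),.080))*1000)
# scene check
q=T(p,np.r_[M,[[0,0,.034]]]); print(proj('scene',q))
pc=(proj('scene',q)-[260,160]+.5)*5-.5
f=cv2.imread('pics/s0c.png')
for x in pc: cv2.circle(f,tuple(int(v) for v in x),4,(255,0,255),-1)
cv2.imwrite('pics/s0d.png',f)
print([round(x,4) for x in T(p,[[0,0,0],[-.1,0,0]]).ravel()])
E
```

```text
[ 0.59852561 -0.08478636 -1.48529226] -85.1009776511761 [-0.86 -0.68  0.38 -0.47  1.12  0.36 -0.63  0.74]
[[ 16.66049837  35.32186582]
 [-29.94147418 -29.54202054]
 [ 28.31520243  26.19330076]
 [-17.65363809 -37.56837799]]
54.304344826087274
54.21036512384991
fin top [[  8.46611014  -6.61583614]
 [ 32.08020464 -20.93414296]
 [ 21.57992104 -28.22223091]
 [ -1.56349333 -14.49955141]]
tab top [[-230.99277769   15.31894532]
 [-221.68551657   14.27259115]
 [-222.56484726  -17.15136558]
 [-231.90741836  -16.61945305]]
[[279.24434246 215.26730229]
 [350.28215296 189.05724548]
 [368.98270738 195.62833613]
 [297.82197544 224.56513501]
 [343.88688078 192.0049987 ]]
[np.float64(0.5985), np.float64(-0.0848), np.float64(0.0), np.float64(0.59), np.float64(0.0148), np.float64(0.0)]
```

View pics/s0d.png

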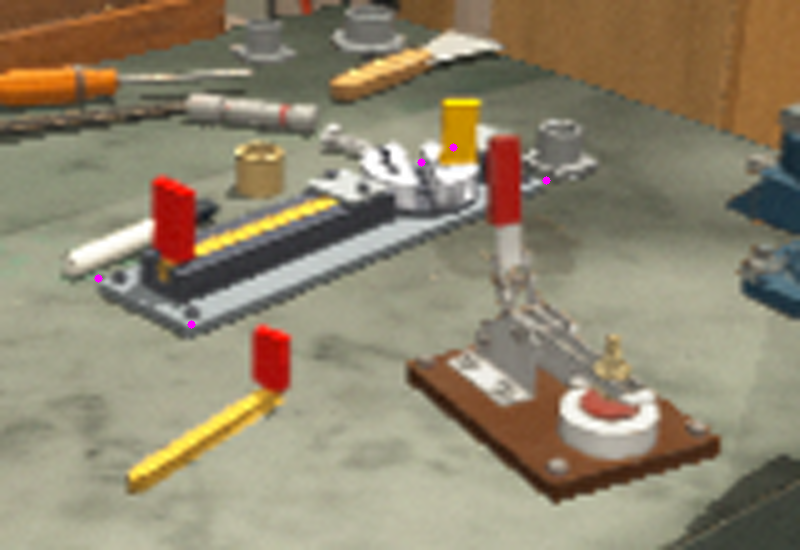

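```bash
cat >> h.py <<'E'
fx=np.load('fix.npy')
def fw(x,y,z):
    c,s=np.cos(fx[2]),np.sin(fx[2]); return np.array([fx[0]+c*x-s*y,fx[1]+s*x+c*y,z])
def plan(pos,rel,n,cur=None):
    """rows to reach pos (fixture xy m, z) with tool down, tool x at angle rel(rad) to the fixture x"""
    s=monitor.observe(); p=np.array(s['tcp_pos']) if cur is None else cur[0]; R0=R.from_euler('xyz',s['tcp_rot']) if cur is None else cur[1]
    R1=R.from_euler('xyz',[np.pi,0,fx[2]+rel]); t=fw(*pos)
    rv=(R0.inv()*R1).as_rotvec(); d=(t-p)/n
    for i in range(n):
        Ri=R0*R.from_rotvec(rv*i/n)
        print((Ri.inv().apply(d)*1000).round(1), np.degrees(rv/n).round(2))
    return t,R1
def st():
    s=monitor.observe(); p=s['tcp_pos']; d=np.array(p[:2])-fx[:2]; c,sn=np.cos(fx[2]),np.sin(fx[2])
    print('t',round(s['t'],2),'fix mm',np.round([1000*(c*d[0]+sn*d[1]),1000*(-sn*d[0]+c*d[1]),1000*p[2]],1),'rel deg',np.degrees(s['tcp_rot'][2]-fx[2]).round(2),np.round(s['tcp_rot'][:2],4),'F',np.round(s['ft_force'],1),s['finger_gap'])
E
python3 - <<'E'
from h import *
st()
c=plan((.0383,.0068,.20),.947,16)
E
```

```text
t 0.1 fix mm [ 482.4 -498.7  239. ] rel deg 8.32 [-3.1415e+00  1.4000e-03] F [ 0.7 -0.4 -0.8] 0.08778900172188209
[-22.9 -35.3   2.5] [-0.    0.   -2.87]
[-21.1 -36.4   2.5] [-0.    0.   -2.87]
[-19.2 -37.4   2.5] [-0.    0.   -2.87]
[-17.3 -38.3   2.5] [-0.    0.   -2.87]
[-15.4 -39.1   2.5] [-0.    0.   -2.87]
[-13.4 -39.8   2.5] [-0.    0.   -2.87]
[-11.4 -40.5   2.5] [-0.    0.   -2.87]
[ -9.4 -41.    2.4] [-0.    0.   -2.87]
[ -7.3 -41.4   2.4] [-0.    0.   -2.87]
[ -5.2 -41.7   2.4] [-0.    0.   -2.87]
[ -3.1 -41.9   2.4] [-0.    0.   -2.87]
[ -1.  -42.    2.4] [-0.    0.   -2.87]
[  1.1 -42.    2.4] [-0.    0.   -2.87]
[  3.2 -41.9   2.4] [-0.    0.   -2.87]
[  5.3 -41.7   2.4] [-0.    0.   -2.87]
[  7.4 -41.4   2.4] [-0.    0.   -2.87]
```

Request:
send_rows(plan=[{"translation": [-0.023,-0.035,0.0],"twist": [0,0,-2.9]},{"translation": [-0.021,-0.036,0.0],"twist": [0,0,-2.9]},{"translation": [-0.019,-0.037,0.0],"twist": [0,0,-2.9]},{"translation": [-0.017,-0.038,0.0],"twist": [0,0,-2.9]},{"translation": [-0.015,-0.039,0.0],"twist": [0,0,-2.9]},{"translation": [-0.013,-0.04,0.0],"twist": [0,0,-2.9]},{"translation": [-0.011,-0.04,0.0],"twist": [0,0,-2.9]},{"translation": [-0.009,-0.041,0.0],"twist": [0,0,-2.9]}], grip=0)

```text
t: 0.9
tcp_pos: [0.3755, -0.3663, 0.2395]
tcp_rot: [3.142, 0.0, -0.933]
ft_force: [-0.1, -0.1, 0.2]
finger_gap: 0.0272
```

```bash
python3 - <<'E'
from h import *
st()
c=plan((.0383,.0068,.16),.947,8)
E
```

```text
t 0.9 fix mm [ 261.4 -246.2  239.5] rel deg 31.63 [3.1416e+00 4.0000e-04] F [-0.1 -0.1  0.2] 0.027247211019055372
[ -7.2 -41.6   9.9] [-0.    0.   -2.83]
[ -5.1 -41.9   9.9] [-0.    0.   -2.83]
[ -3.  -42.1   9.9] [-0.    0.   -2.83]
[ -0.9 -42.2   9.9] [-0.    0.   -2.83]
[  1.1 -42.2   9.9] [-0.    0.   -2.83]
[  3.2 -42.    9.9] [-0.    0.   -2.83]
[  5.3 -41.8   9.9] [-0.    0.   -2.83]
[  7.3 -41.5   9.9] [-0.    0.   -2.83]
```

Request:
send_rows(plan=[{"translation": [-0.007,-0.042,0.01],"twist": [0,0,-2.8]},{"translation": [-0.005,-0.042,0.01],"twist": [0,0,-2.8]},{"translation": [-0.003,-0.042,0.01],"twist": [0,0,-2.8]},{"translation": [-0.001,-0.042,0.01],"twist": [0,0,-2.8]},{"translation": [0.001,-0.042,0.01],"twist": [0,0,-2.8]},{"translation": [0.003,-0.042,0.01],"twist": [0,0,-2.8]},{"translation": [0.005,-0.042,0.01],"twist": [0,0,-2.8]},{"translation": [0.007,-0.042,0.01],"twist": [0,0,-2.8]}], grip=0)

```text
t: 1.7
tcp_pos: [0.6094, -0.1222, 0.1589]
tcp_rot: [3.141, 0.001, -0.542]
ft_force: [0.3, -0.4, -0.2]
finger_gap: 0.0003
```

```bash
python3 - <<'E'
from h import *
st()
c=plan((.0383,.0068,.10),.947,8)
f=eyes.grab_frame('top')[:,:,::-1]; cv2.imwrite('pics/t1.png',f)
g=eyes.grab_frame('scene')[:,:,::-1][120:240,260:440]; cv2.imwrite('pics/s1.png',cv2.resize(g,None,fx=4.4,fy=4.4,interpolation=cv2.INTER_CUBIC))
E
```

```text
t 1.7 fix mm [ 38.2   7.6 158.9] rel deg 54.05 [3.1413e+00 6.0000e-04] F [ 0.3 -0.4 -0.2] 0.0002762799120340989
[-0.1  0.1  7.4] [ 0.    0.   -0.03]
[-0.1  0.1  7.4] [ 0.    0.   -0.03]
[-0.1  0.1  7.4] [ 0.    0.   -0.03]
[-0.1  0.1  7.4] [ 0.    0.   -0.03]
[-0.1  0.1  7.4] [ 0.    0.   -0.03]
[-0.1  0.1  7.4] [ 0.    0.   -0.03]
[-0.1  0.1  7.4] [ 0.    0.   -0.03]
[-0.1  0.1  7.4] [ 0.    0.   -0.03]
```

View pics/s1.png

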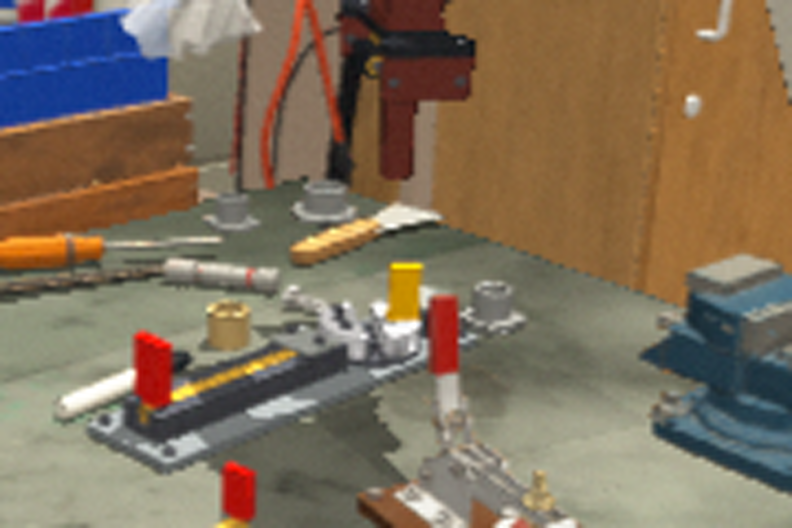

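View pics/t1.png

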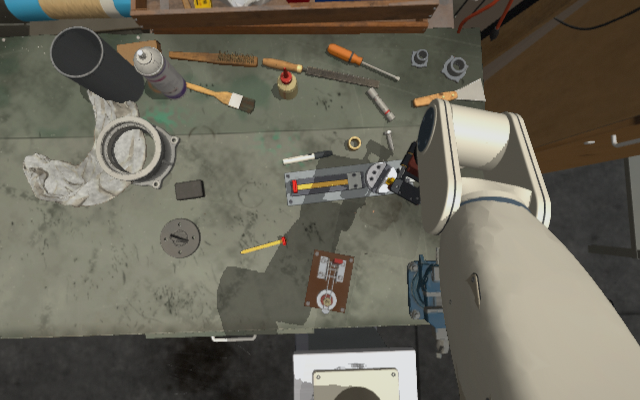

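The scene crop shows the closed gripper above and behind the fin (tips near crop (397,175)), and the path down to the keeper side is free. The top view shows the arm covering the keeper end. Going down.

Request:
send_rows(plan=[{"translation": [0,0,0.012],"twist": [0,0,0]},{"translation": [0,0,0.012],"twist": [0,0,0]},{"translation": [0,0,0.012],"twist": [0,0,0]},{"translation": [0,0,0.012],"twist": [0,0,0]},{"translation": [0,0,0.012],"twist": [0,0,0]},{"translation": [0,0,0.012],"twist": [0,0,0]},{"translation": [0,0,0.012],"twist": [0,0,0]},{"translation": [0,0,0.008],"twist": [0,0,0]}], grip=0)

```text
t: 2.6
tcp_pos: [0.6081, -0.1237, 0.0663]
tcp_rot: [3.141, 0.001, -0.544]
ft_force: [0.2, -0.0, -0.2]
finger_gap: 0.0004
```

```bash
python3 - <<'E'
from h import *
st()
# arc: TCP at 27*rho + 18.5*tau ; first go to contact
import math
def arc(th,g=.0185,r=.027):
    a=th-math.pi/2; return (r*math.cos(a)-g*math.sin(a), r*math.sin(a)+g*math.cos(a),.067)
print(arc(.947))
c=plan(arc(.947),.947,1)
d=math.radians(5); c=plan(arc(.947-d),.947-d,1,c)
f=eyes.grab_frame('scene')[:,:,::-1]
g=f[140:230,300:420]; cv2.imwrite('pics/s2.png',cv2.resize(g,None,fx=6.6,fy=6.6,interpolation=cv2.INTER_CUBIC))
E
```

```text
t 2.6 fix mm [39.6  6.3 66.3] rel deg 53.91 [3.1413e+00 1.0000e-03] F [ 0.2 -0.  -0.2] 0.0004312278283469629
(0.03272123676263124, -0.0007554235393672139, 0.067)
[-9.7 -1.5 -0.7] [ 0.02  0.06 -0.35]
[-2.4  1.5  0. ] [ 0. -0.  5.]
```

View pics/s2.png

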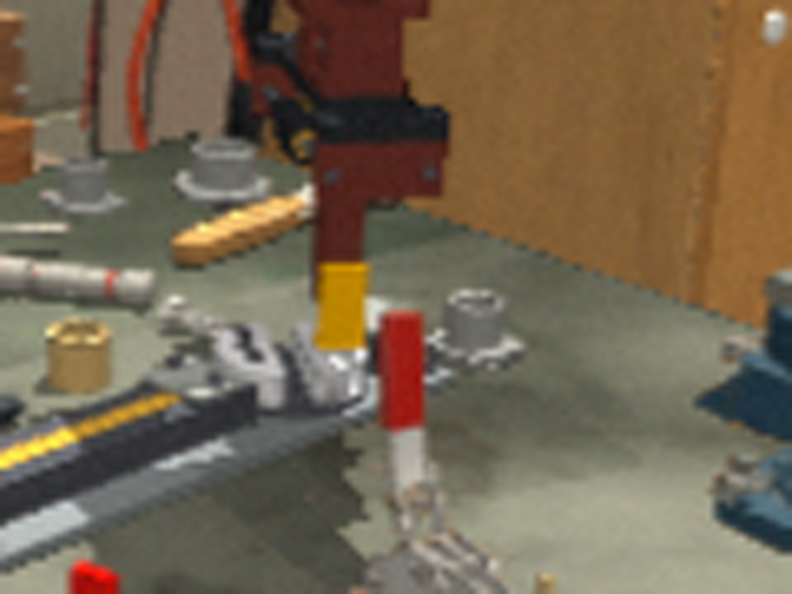

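The scene crop shows the fingers behind the fin (fin at crop (342,305)), clear of the keeper, with the finger's wide block above the fin's top. Now contact, then an arc.

Request:
send_rows(plan=[{"translation": [-0.005,-0.001,0],"twist": [0,0,0]},{"translation": [-0.0045,-0.0005,0],"twist": [0,0,0]},{"translation": [-0.0024,0.0015,0],"twist": [0,0,5]},{"translation": [-0.0024,0.0015,0],"twist": [0,0,5]},{"translation": [-0.0024,0.0015,0],"twist": [0,0,5]},{"translation": [-0.0024,0.0015,0],"twist": [0,0,5]},{"translation": [-0.0024,0.0015,0],"twist": [0,0,5]},{"translation": [-0.0024,0.0015,0],"twist": [0,0,5]}], grip=0)

```text
t: 3.45
tcp_pos: [0.5851, -0.1143, 0.0685]
tcp_rot: [-3.14, -0.002, -1.071]
ft_force: [0.6, -3.1, -1.0]
finger_gap: 0.0007
```

```bash
python3 - <<'E'
from h import *
st()
import math
def arc(th,g=.0185,r=.027):
    a=th-math.pi/2; return (r*math.cos(a)-g*math.sin(a), r*math.sin(a)+g*math.cos(a),.067)
print(arc(math.radians(24)),arc(math.radians(6)))
plan(arc(math.radians(6)),math.radians(6),4)
f=eyes.grab_frame('scene')[:,:,::-1]
g=f[140:230,300:420]; cv2.imwrite('pics/s3.png',cv2.resize(g,None,fx=6.6,fy=6.6,interpolation=cv2.INTER_CUBIC))
E
```

```text
t 3.45 fix mm [ 28.3 -15.9  68.5] rel deg 23.74 [-3.1405e+00 -1.6000e-03] F [ 0.6 -3.1 -1. ] 0.0007409641119728899
(0.027882480329434724, -0.017141099459447917, 0.067) (0.0212209235725397, -0.024918314604491787, 0.067)
[-2.5  1.4  0.4] [-0.02 -0.02  4.44]
[-2.4  1.5  0.4] [-0.02 -0.02  4.44]
[-2.3  1.7  0.4] [-0.02 -0.02  4.44]
[-2.1  1.9  0.4] [-0.02 -0.02  4.44]
```

View pics/s3.png

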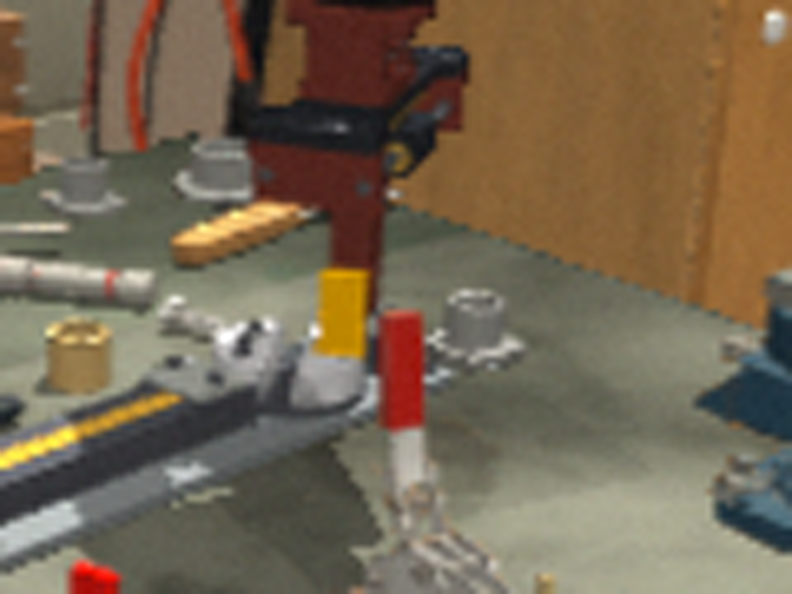

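The disc has turned (slot now mostly hidden and nearer to in line), with about 3 N of contact, as expected. Continue to about 5°.

Request:
send_rows(plan=[{"translation": [-0.0024,0.0015,0],"twist": [0,0,4.5]},{"translation": [-0.0024,0.0015,0],"twist": [0,0,4.5]},{"translation": [-0.0023,0.0016,0],"twist": [0,0,4.5]},{"translation": [-0.0021,0.0017,0],"twist": [0,0,4.5]},{"translation": [0,0,0],"twist": [0,0,0]},{"translation": [0,0,0],"twist": [0,0,0]},{"translation": [0.006,0,0],"twist": [0,0,0]},{"translation": [0.01,0,-0.01],"twist": [0,0,0]}], grip=0)

```text
t: 4.3
tcp_pos: [0.5775, -0.1236, 0.077]
tcp_rot: [3.139, 0.001, -1.38]
ft_force: [0.3, -1.0, -1.3]
finger_gap: 0.0007
```

```bash
python3 - <<'E'
from h import *
st()
f=eyes.grab_frame('scene')[:,:,::-1]
g=f[140:230,300:420]; cv2.imwrite('pics/s4.png',cv2.resize(g,None,fx=6.6,fy=6.6,interpolation=cv2.INTER_CUBIC))
f=eyes.grab_frame('top')[140:220,275:445,::-1]; cv2.imwrite('pics/t4.png',cv2.resize(f,None,fx=4.7,fy=4.7,interpolation=cv2.INTER_CUBIC))
E
```

```text
t 4.3 fix mm [ 36.9 -24.2  77. ] rel deg 6.04 [3.1391e+00 1.2000e-03] F [ 0.3 -1.  -1.3] 0.0007108804960635688
```

View pics/s4.png

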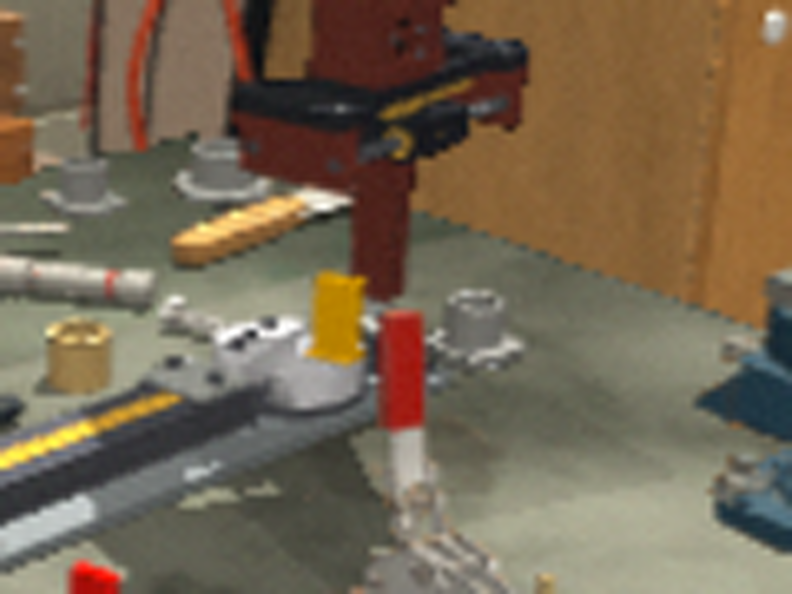

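View pics/t4.png

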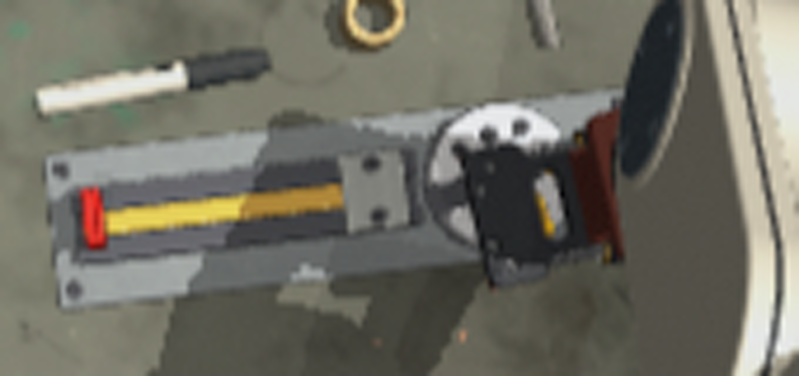

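```bash
python3 - <<'E'
from h import *
def inv(w):
    d=np.atleast_2d(w)[:,:2]-fx[:2]; cs,sn=np.cos(fx[2]),np.sin(fx[2]); return np.c_[cs*d[:,0]+sn*d[:,1],-sn*d[:,0]+cs*d[:,1]]
def px(c): return (np.array(c,float)+.5)/4.7-.5+[275,140]
a=inv(unproj('top',px([[455,183],[467,152],[487,127]]),.034)); b=inv(unproj('top',px([[460,150],[488,134],[520,127]]),.034))
for q in(a,b): print((q*1000).round(1), np.degrees(np.arctan2(q[:,1],q[:,0])).round(1), np.degrees(np.arctan2(*(q[2]-q[0])[::-1])))
st()
plan((-.150,0,.16),0,8)
E
```

```text
[[-27.9  -0.4]
 [-19.2  15.9]
 [ -6.5  28.4]] [-179.2  140.4  102.9] 53.34143066757081
[[-22.9  17.4]
 [ -6.5  24.5]
 [ 11.6  26.4]] [142.8 104.8  66.2] 14.547350185034379
t 4.4 fix mm [ 38.7 -22.1  79.1] rel deg 5.91 [-3.1391e+00 -1.3000e-03] F [ 0.7 -0.1  0.2] 0.00021600668104031548
[-23.2  -5.2 -10.1] [-0.02 -0.01  0.74]
[-23.2  -4.9 -10.1] [-0.02 -0.01  0.74]
[-23.3  -4.6 -10.1] [-0.02 -0.01  0.74]
[-23.4  -4.3 -10.1] [-0.02 -0.01  0.74]
[-23.4  -4.  -10.1] [-0.02 -0.01  0.74]
[-23.5  -3.7 -10.1] [-0.02 -0.01  0.74]
[-23.5  -3.4 -10.1] [-0.02 -0.01  0.74]
[-23.5  -3.1 -10.1] [-0.02 -0.01  0.74]
```

Three hole positions on the disc face give about 14.5° still to go (the finger back at the tip is thinner than assumed, about 7.5 mm from the TCP). Go back in and push to TCP x = 13 mm with the tool square.

```bash
python3 - <<'E'
from h import *
c=plan((.034,-.027,.067),0,2)
c=plan((.013,-.027,.067),0,4,c)
E
```

```text
[-2.6  2.2  6.1] [-0.07 -0.03  2.95]
[-2.5  2.3  6.1] [-0.07 -0.03  2.95]
[-5.3  0.   0. ] [0. 0. 0.]
[-5.3  0.   0. ] [0. 0. 0.]
[-5.3  0.   0. ] [0. 0. 0.]
[-5.3  0.   0. ] [0. 0. 0.]
```

Request:
send_rows(plan=[{"translation": [-0.0025,0.0022,0.006],"twist": [0,0,2.95]},{"translation": [-0.0025,0.0022,0.006],"twist": [0,0,2.95]},{"translation": [-0.0053,0,0],"twist": [0,0,0]},{"translation": [-0.0053,0,0],"twist": [0,0,0]},{"translation": [-0.0053,0,0],"twist": [0,0,0]},{"translation": [-0.0053,0,0],"twist": [0,0,0]},{"translation": [0,0,0],"twist": [0,0,0]},{"translation": [0,0,0],"twist": [0,0,0]}], grip=0)

```text
t: 5.2
tcp_pos: [0.5718, -0.098, 0.0659]
tcp_rot: [-3.141, 0.0, -1.484]
ft_force: [0.3, -0.0, 0.7]
finger_gap: 0.0005
```

```bash
python3 - <<'E'
from h import *
st()
f=eyes.grab_frame('top')[140:220,275:445,::-1]; cv2.imwrite('pics/t5.png',cv2.resize(f,None,fx=4.7,fy=4.7,interpolation=cv2.INTER_CUBIC))
E
```

```text
t 5.2 fix mm [ 10.9 -27.7  65.9] rel deg 0.06 [-3.1408e+00  1.0000e-04] F [ 0.3 -0.   0.7] 0.0004994918764427835
```

View pics/t5.png

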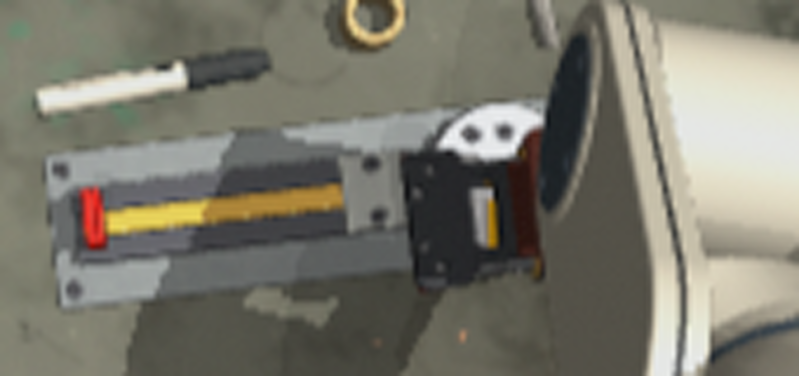

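```bash
python3 - <<'E'
from h import *
def inv(w):
    d=np.atleast_2d(w)[:,:2]-fx[:2]; cs,sn=np.cos(fx[2]),np.sin(fx[2]); return np.c_[cs*d[:,0]+sn*d[:,1],-sn*d[:,0]+cs*d[:,1]]
def px(c): return (np.array(c,float)+.5)/4.7-.5+[275,140]
q=inv(unproj('top',px([[470,134],[504,130]]),.034))
print((q*1000).round(1), np.degrees(np.arctan2(q[:,1],q[:,0])).round(1))
c=plan((.035,-.027,.067),0,2)
c=plan((.035,-.027,.15),0,4,c); c=plan((-.10,.0,.2),0,4,c)
E
```

```text
[[-16.3  25.6]
 [  2.6  25.7]] [122.5  84.2]
[12.  -0.3 -0.5] [-0.03  0.    0.02]
[12.  -0.3 -0.5] [-0.03  0.    0.02]
[  0.    0.  -20.7] [0. 0. 0.]
[  0.    0.  -20.7] [0. 0. 0.]
[  0.    0.  -20.7] [0. 0. 0.]
[  0.    0.  -20.7] [0. 0. 0.]
[-33.8  -6.8 -12.5] [0. 0. 0.]
[-33.8  -6.8 -12.5] [0. 0. 0.]
[-33.8  -6.8 -12.5] [0. 0. 0.]
[-33.8  -6.8 -12.5] [0. 0. 0.]
```

Request:
send_rows(plan=[{"translation": [0.012,0,0],"twist": [0,0,0]},{"translation": [0.012,0,0],"twist": [0,0,0]},{"translation": [0,0,-0.025],"twist": [0,0,0]},{"translation": [0,0,-0.025],"twist": [0,0,0]},{"translation": [0,0,-0.025],"twist": [0,0,0]},{"translation": [0,0,-0.025],"twist": [0,0,0]},{"translation": [-0.04,0,0],"twist": [0,0,0]},{"translation": [-0.045,0,0],"twist": [0,0,0]}], grip=0)

```text
t: 6.05
tcp_pos: [0.5675, -0.039, 0.167]
tcp_rot: [-3.138, -0.001, -1.489]
ft_force: [1.6, 0.5, -0.7]
finger_gap: 0.0004
```

Request:
send_rows(plan=[{"translation": [-0.045,-0.005,0],"twist": [0,0,0]},{"translation": [-0.045,-0.005,0],"twist": [0,0,0]},{"translation": [-0.045,-0.005,0],"twist": [0,0,0]},{"translation": [-0.045,-0.005,0],"twist": [0,0,0]},{"translation": [-0.03,-0.005,0],"twist": [0,0,0]},{"translation": [0,0,0],"twist": [0,0,0]},{"translation": [0,0,0],"twist": [0,0,0]},{"translation": [0,0,0],"twist": [0,0,0]}], grip=0)

```text
t: 6.85
tcp_pos: [0.5733, 0.1724, 0.1656]
tcp_rot: [3.141, -0.0, -1.486]
ft_force: [-0.5, 0.1, -0.3]
finger_gap: 0.0005
```

```bash
python3 - <<'E'
from h import *
st()
f=eyes.grab_frame('top')[140:220,275:445,::-1]; cv2.imwrite('pics/t6.png',cv2.resize(f,None,fx=4.7,fy=4.7,interpolation=cv2.INTER_CUBIC))
E
```

```text
t 6.85 fix mm [-258.4   -3.2  165.6] rel deg -0.04 [ 3.1412e+00 -3.0000e-04] F [-0.5  0.1 -0.3] 0.000459619040316991
```

View pics/t6.png

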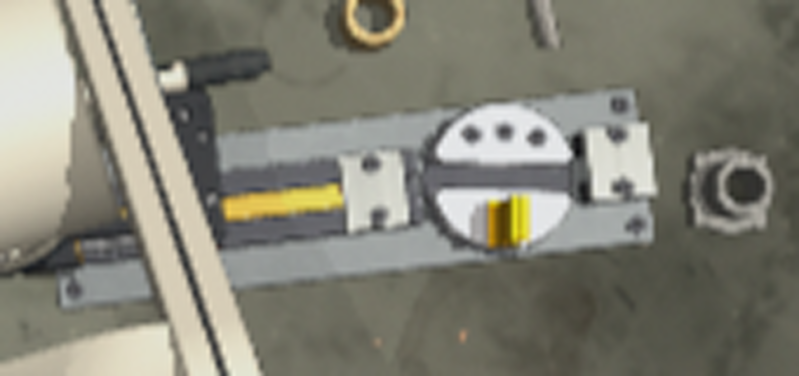

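```bash
python3 - <<'E'
from h import *
def inv(w):
    d=np.atleast_2d(w)[:,:2]-fx[:2]; cs,sn=np.cos(fx[2]),np.sin(fx[2]); return np.c_[cs*d[:,0]+sn*d[:,1],-sn*d[:,0]+cs*d[:,1]]
def px(c): return (np.array(c,float)+.5)/4.7-.5+[275,140]
for P in([[440,164],[570,163]],[[440,186],[575,186]],[[470,134],[537,137]]):
    q=inv(unproj('top',px(P),.034)); print((q*1000).round(1),np.degrees(np.arctan2(*(q[1]-q[0])[::-1])).round(1))
# bar direction in fixture
q=inv(unproj('top',px([[230,199],[340,184],[230,219],[340,207]]),.031)); print((q*1000).round(1))
f=cv2.imread('pics/t6.png')[80:280,400:680]; cv2.imwrite('pics/t6c.png',cv2.resize(f,None,fx=2.8,fy=2.8))
E
```

```text
[[-34.9  11. ]
 [ 36.5   3.5]] -6.0
[[-36.4  -1.1]
 [ 37.6  -9.4]] -6.4
[[-16.3  25.6]
 [ 20.2  19.8]] -9.0
[[-151.7    5. ]
 [ -90.5    6.4]
 [-153.    -6. ]
 [ -92.1   -6.2]]
```

View pics/t6c.png

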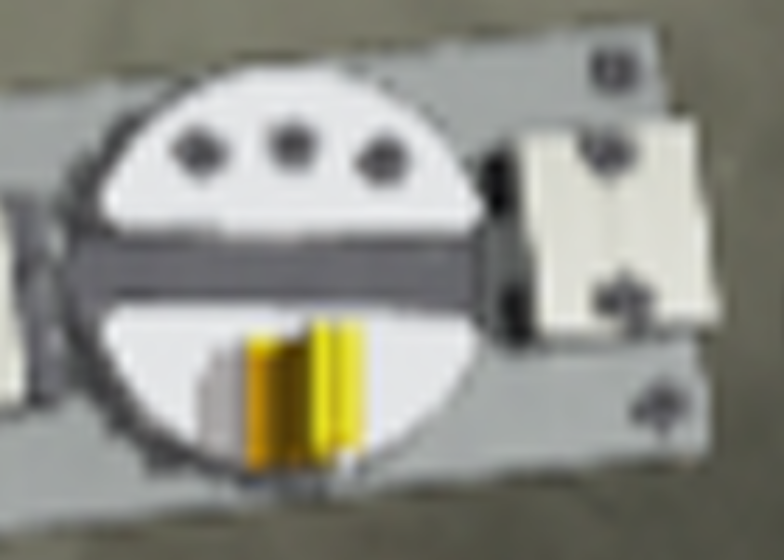

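The top crop shows the slot turned about 6 to 7° clockwise of the bar's line (slot edges at crop (100,230)–(480,225)), so I overshot slightly. I'll nudge the fin back about 3 mm from the guide side.

```bash
python3 - <<'E'
from h import *
c=plan((-.036,-.027,.166),0,6); c=plan((-.036,-.027,.067),0,5,c)
E
```

```text
[37.   3.9 -0.1] [ 0.   -0.   -0.01]
[37.   3.9 -0.1] [ 0.   -0.   -0.01]
[37.   3.9 -0.1] [ 0.   -0.   -0.01]
[37.   3.9 -0.1] [ 0.   -0.   -0.01]
[37.   4.  -0.1] [ 0.   -0.   -0.01]
[37.   4.  -0.1] [ 0.   -0.   -0.01]
[ 0.  -0.  19.8] [0. 0. 0.]
[ 0.  -0.  19.8] [0. 0. 0.]
[ 0.  -0.  19.8] [0. 0. 0.]
[ 0.  -0.  19.8] [0. 0. 0.]
[ 0.  -0.  19.8] [0. 0. 0.]
```

Request:
send_rows(plan=[{"translation": [0.037,0.004,0],"twist": [0,0,0]},{"translation": [0.037,0.004,0],"twist": [0,0,0]},{"translation": [0.037,0.004,0],"twist": [0,0,0]},{"translation": [0.037,0.004,0],"twist": [0,0,0]},{"translation": [0.037,0.004,0],"twist": [0,0,0]},{"translation": [0.037,0.004,0],"twist": [0,0,0]},{"translation": [0,0,0.02],"twist": [0,0,0]},{"translation": [0,0,0.02],"twist": [0,0,0]}], grip=0)

```text
t: 7.7
tcp_pos: [0.5685, -0.0524, 0.126]
tcp_rot: [-3.14, -0.0, -1.489]
ft_force: [-0.1, 0.2, -0.4]
finger_gap: 0.0005
```

```bash
python3 - <<'E'
from h import *
st()
c=plan((-.036,-.027,.067),0,5)
E
```

```text
t 7.7 fix mm [-34.8 -27.2 126. ] rel deg -0.23 [-3.1396e+00 -4.0000e-04] F [-0.1  0.2 -0.4] 0.0004974442522834401
[-0.2 -0.  11.8] [-0.02 -0.01 -0.05]
[-0.2 -0.  11.8] [-0.02 -0.01 -0.05]
[-0.2 -0.  11.8] [-0.02 -0.01 -0.05]
[-0.2 -0.  11.8] [-0.02 -0.01 -0.05]
[-0.2 -0.  11.8] [-0.02 -0.01 -0.05]
```

Request:
send_rows(plan=[{"translation": [0,0,0.015],"twist": [0,0,0]},{"translation": [0,0,0.015],"twist": [0,0,0]},{"translation": [0,0,0.015],"twist": [0,0,0]},{"translation": [0,0,0.013],"twist": [0,0,0]},{"translation": [0.005,0,0],"twist": [0,0,0]},{"translation": [0.005,0,0],"twist": [0,0,0]},{"translation": [0.004,0,0],"twist": [0,0,0]},{"translation": [0,0,0],"twist": [0,0,0]}], grip=0)

```text
t: 8.5
tcp_pos: [0.5702, -0.0641, 0.0684]
tcp_rot: [-3.14, -0.0, -1.485]
ft_force: [0.7, 1.1, -0.5]
finger_gap: 0.0005
```

```bash
python3 - <<'E'
from h import *
st()
E
```

```text
t 8.5 fix mm [-23.  -26.5  68.4] rel deg -0.01 [-3.1401e+00 -4.0000e-04] F [ 0.7  1.1 -0.5] 0.0005004609346551967
```

Request:
send_rows(plan=[{"translation": [0.003,0,0],"twist": [0,0,0]},{"translation": [0.002,0,0],"twist": [0,0,0]},{"translation": [0.002,0,0],"twist": [0,0,0]},{"translation": [0.001,0,0],"twist": [0,0,0]},{"translation": [0.001,0,0],"twist": [0,0,0]},{"translation": [0.001,0,0],"twist": [0,0,0]},{"translation": [0,0,0],"twist": [0,0,0]},{"translation": [0,0,0],"twist": [0,0,0]}], grip=0)

```text
t: 9.3
tcp_pos: [0.57, -0.0732, 0.0676]
tcp_rot: [3.141, 0.0, -1.485]
ft_force: [-2.5, 3.9, 1.7]
finger_gap: 0.0004
```

```bash
python3 - <<'E'
from h import *
st()
f=eyes.grab_frame('top')[140:220,275:445,::-1]; cv2.imwrite('pics/t7.png',cv2.resize(f,None,fx=4.7,fy=4.7,interpolation=cv2.INTER_CUBIC))
E
```

```text
t 9.3 fix mm [-14.  -27.4  67.6] rel deg 0.03 [3.1409e+00 2.0000e-04] F [-2.5  3.9  1.7] 0.0003796827052123654
```

View pics/t7.png

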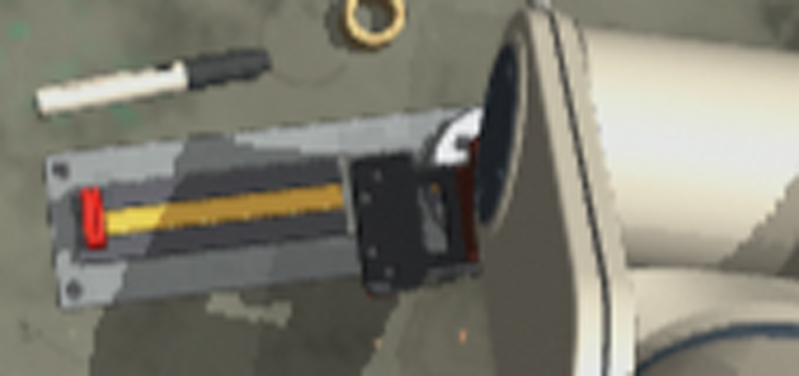

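```bash
python3 - <<'E'
from h import *
f=cv2.imread('pics/t7.png')[80:220,400:520]; cv2.imwrite('pics/t7c.png',cv2.resize(f,None,fx=4,fy=4))
def inv(w):
    d=np.atleast_2d(w)[:,:2]-fx[:2]; cs,sn=np.cos(fx[2]),np.sin(fx[2]); return np.c_[cs*d[:,0]+sn*d[:,1],-sn*d[:,0]+cs*d[:,1]]
def px(c): return (np.array(c,float)+.5)/4.7-.5+[275,140]
q=inv(unproj('top',px([[470,134],[463,143],[463,140],[466,138]]),.034)); print(np.degrees(np.arctan2(q[:,1],q[:,0])))
E
```

```text
[122.54173312 134.61362722 132.17327048 128.4977361 ]
```

View pics/t7c.png

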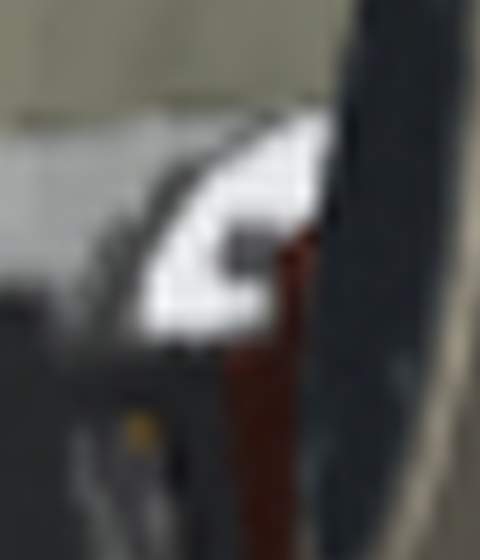

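Contact was made (about 4 N) and the disc moved back. Retract and look without the occlusion.

Request:
send_rows(plan=[{"translation": [-0.012,0,0],"twist": [0,0,0]},{"translation": [-0.012,0,0],"twist": [0,0,0]},{"translation": [0,0,-0.025],"twist": [0,0,0]},{"translation": [0,0,-0.025],"twist": [0,0,0]},{"translation": [-0.03,-0.005,-0.025],"twist": [0,0,0]},{"translation": [-0.045,-0.005,-0.02],"twist": [0,0,0]},{"translation": [-0.045,-0.005,0],"twist": [0,0,0]},{"translation": [-0.045,-0.005,0],"twist": [0,0,0]}], grip=0)

```text
t: 10.15
tcp_pos: [0.5747, 0.1191, 0.1639]
tcp_rot: [-3.138, 0.0, -1.485]
ft_force: [1.3, -1.0, -0.5]
finger_gap: 0.0003
```

Request:
send_rows(plan=[{"translation": [-0.035,-0.005,0],"twist": [0,0,0]},{"translation": [-0.025,0,0],"twist": [0,0,0]},{"translation": [0,0,0],"twist": [0,0,0]},{"translation": [0,0,0],"twist": [0,0,0]},{"translation": [0,0,0],"twist": [0,0,0]},{"translation": [0,0,0],"twist": [0,0,0]},{"translation": [0,0,0],"twist": [0,0,0]},{"translation": [0,0,0],"twist": [0,0,0]}], grip=0)

```text
t: 10.95
tcp_pos: [0.574, 0.1761, 0.1627]
tcp_rot: [-3.142, -0.0, -1.486]
ft_force: [-0.1, 0.2, 0.6]
finger_gap: 0.0007
```

```bash
python3 - <<'E'
from h import *
st()
f=eyes.grab_frame('top')[150:200,355:425,::-1]; cv2.imwrite('pics/t8.png',cv2.resize(f,None,fx=11,fy=11,interpolation=cv2.INTER_CUBIC))
E
```

```text
t 10.95 fix mm [-262.1   -2.1  162.7] rel deg -0.04 [-3.1415 -0.    ] F [-0.1  0.2  0.6] 0.0007488384685423149
```

View pics/t8.png

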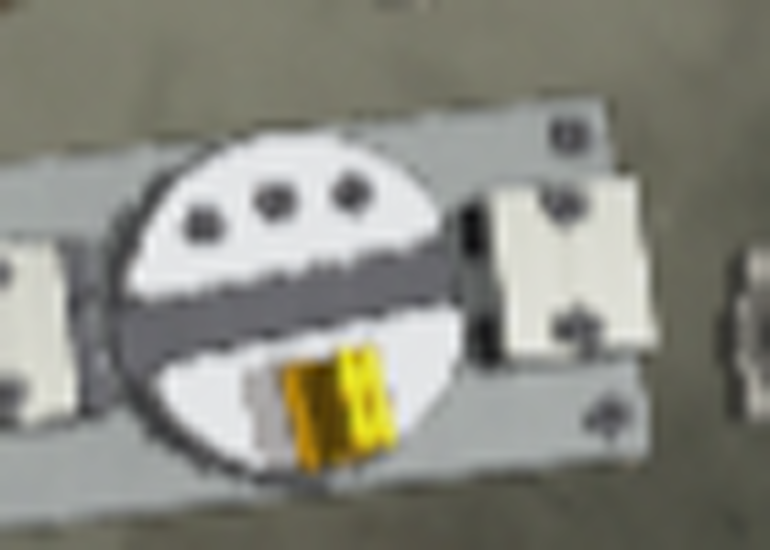

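The slot is now about +5° from in line (slot edges (135,297)–(440,240), plate edge slope about 6°), which is within the 0.1 rad catch range. I'll go down behind the tab.

Request:
send_rows(plan=[{"translation": [0,-0.001,0.02],"twist": [0,0,0]},{"translation": [0,0,0.02],"twist": [0,0,0]},{"translation": [0,0,0.02],"twist": [0,0,0]},{"translation": [0,0,0.02],"twist": [0,0,0]},{"translation": [0,0,0.013],"twist": [0,0,0]},{"translation": [0,0,0.01],"twist": [0,0,0]},{"translation": [0,0,0],"twist": [0,0,0]},{"translation": [0,0,0],"twist": [0,0,0]}], grip=0)

```text
t: 11.8
tcp_pos: [0.5752, 0.177, 0.06]
tcp_rot: [-3.141, 0.0, -1.485]
ft_force: [-0.2, 0.0, -0.5]
finger_gap: 0.0006
```

```bash
python3 - <<'E'
from h import *
st()
f=eyes.grab_frame('scene')[140:240,250:400,::-1]; cv2.imwrite('pics/s9.png',cv2.resize(f,None,fx=5.2,fy=5.2,interpolation=cv2.INTER_CUBIC))
E
```

```text
t 11.8 fix mm [-262.8   -0.9   60. ] rel deg 0.02 [-3.1411e+00  1.0000e-04] F [-0.2  0.  -0.5] 0.0006087136074927707
```

View pics/s9.png

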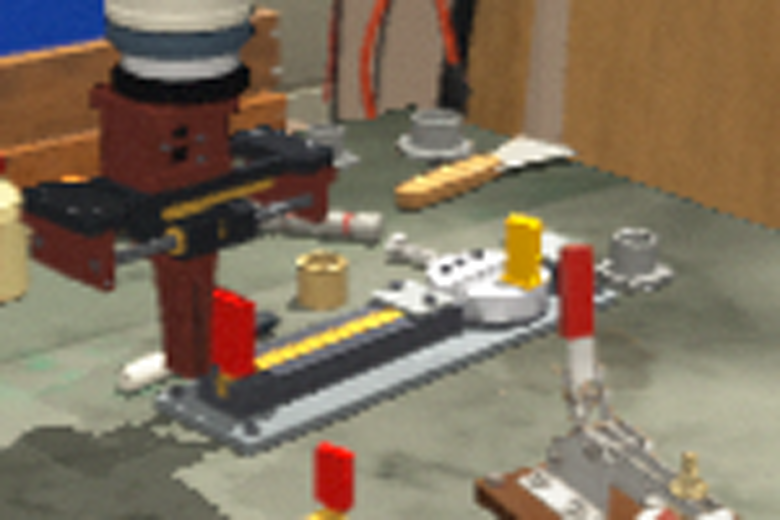

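The fingers stand behind the red tab (tab at crop (233,333)), clear of it. Push.

Request:
send_rows(plan=[{"translation": [0.01,0,0],"twist": [0,0,0]},{"translation": [0.007,0,0],"twist": [0,0,0]},{"translation": [0.006,0,0],"twist": [0,0,0]},{"translation": [0.007,0,0],"twist": [0,0,0]},{"translation": [0.007,0,0],"twist": [0,0,0]},{"translation": [0.007,0,0],"twist": [0,0,0]},{"translation": [0.007,0,0],"twist": [0,0,0]},{"translation": [0.007,0,0],"twist": [0,0,0]}], grip=0)

```text
t: 12.65
tcp_pos: [0.5804, 0.1191, 0.0601]
tcp_rot: [-3.141, 0.001, -1.485]
ft_force: [-1.5, 7.5, 5.0]
finger_gap: 0.0005
```

```bash
python3 - <<'E'
from h import *
st()
f=eyes.grab_frame('scene')[140:240,250:400,::-1]; cv2.imwrite('pics/s10.png',cv2.resize(f,None,fx=5.2,fy=5.2,interpolation=cv2.INTER_CUBIC))
E
```

```text
t 12.65 fix mm [-204.7   -0.7   60.1] rel deg 0.01 [-3.1405e+00  7.0000e-04] F [-1.5  7.5  5. ] 0.00045079439475608114
```

View pics/s10.png

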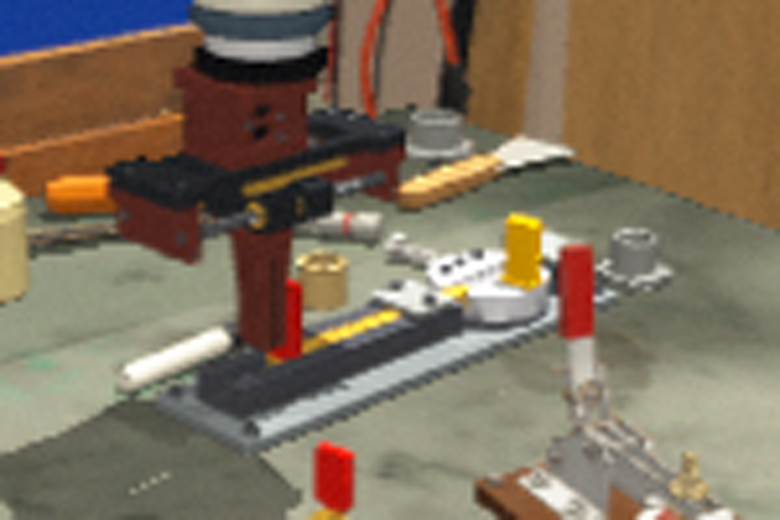

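The bar's nose is past the strap and entering the slot (yellow at crop (455,293)). Continue.

Request:
send_rows(plan=[{"translation": [0.006,0,0],"twist": [0,0,0]},{"translation": [0.006,0,0],"twist": [0,0,0]},{"translation": [0.006,0,0],"twist": [0,0,0]},{"translation": [0.006,0,0],"twist": [0,0,0]},{"translation": [0.006,0,0],"twist": [0,0,0]},{"translation": [0.006,0,0],"twist": [0,0,0]},{"translation": [0.006,0,0],"twist": [0,0,0]},{"translation": [0.006,0,0],"twist": [0,0,0]}], grip=0)

```text
t: 13.5
tcp_pos: [0.5841, 0.0714, 0.06]
tcp_rot: [-3.141, 0.001, -1.485]
ft_force: [-0.9, 6.9, 6.7]
finger_gap: 0.0004
```

```bash
python3 - <<'E'
from h import *
st()
f=eyes.grab_frame('scene')[140:240,250:400,::-1]; cv2.imwrite('pics/s11.png',cv2.resize(f,None,fx=5.2,fy=5.2,interpolation=cv2.INTER_CUBIC))
E
```

```text
t 13.5 fix mm [-156.8   -1.1   60. ] rel deg 0.02 [-3.1413e+00  6.0000e-04] F [-0.9  6.9  6.7] 0.00036616743106678
```

View pics/s11.png

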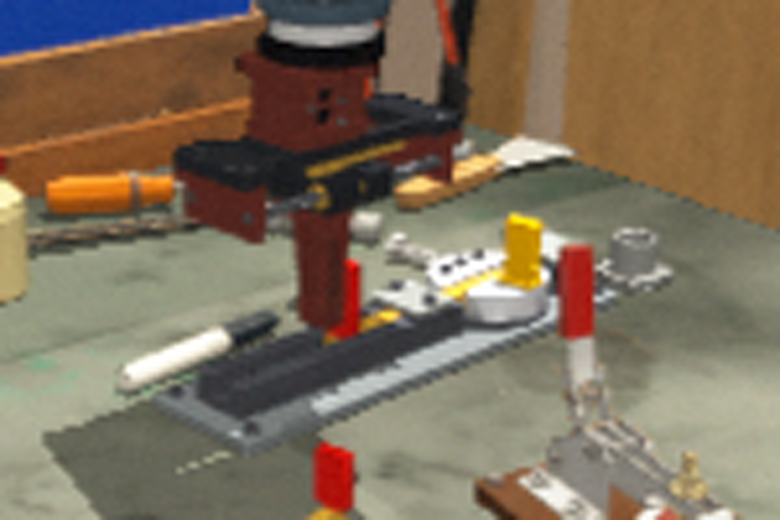

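The bar is well into the slot and slides with about 7 N. Continue.

Request:
send_rows(plan=[{"translation": [0.006,0,0],"twist": [0,0,0]},{"translation": [0.006,0,0],"twist": [0,0,0]},{"translation": [0.006,0,0],"twist": [0,0,0]},{"translation": [0.006,0,0],"twist": [0,0,0]},{"translation": [0.005,0,0],"twist": [0,0,0]},{"translation": [0.004,0,0],"twist": [0,0,0]},{"translation": [0.004,0,0],"twist": [0,0,0]},{"translation": [0.003,0,0],"twist": [0,0,0]}], grip=0)

```text
t: 14.35
tcp_pos: [0.5872, 0.031, 0.0595]
tcp_rot: [3.141, -0.0, -1.485]
ft_force: [-0.6, 2.3, 1.7]
finger_gap: 0.0004
```

Request:
send_rows(plan=[{"translation": [0.001,0,0],"twist": [0,0,0]},{"translation": [0.001,0,0],"twist": [0,0,0]},{"translation": [0.001,0,0],"twist": [0,0,0]},{"translation": [0.001,0,0],"twist": [0,0,0]},{"translation": [0.001,0,0],"twist": [0,0,0]},{"translation": [0,0,0],"twist": [0,0,0]},{"translation": [0,0,0],"twist": [0,0,0]},{"translation": [0,0,0],"twist": [0,0,0]}], grip=0)

```text
t: 15.15
tcp_pos: [0.5876, 0.0265, 0.0595]
tcp_rot: [3.141, 0.0, -1.485]
ft_force: [-1.2, 3.0, -1.2]
finger_gap: 0.0006
```

```bash
python3 - <<'E'
from h import *
st()
f=eyes.grab_frame('scene')[140:240,250:400,::-1]; cv2.imwrite('pics/s12.png',cv2.resize(f,None,fx=5.2,fy=5.2,interpolation=cv2.INTER_CUBIC))
E
```

```text
t 15.15 fix mm [-111.9   -1.4   59.5] rel deg 0.03 [3.1411 0.    ] F [-1.2  3.  -1.2] 0.0005943462047098738
```

View pics/s12.png

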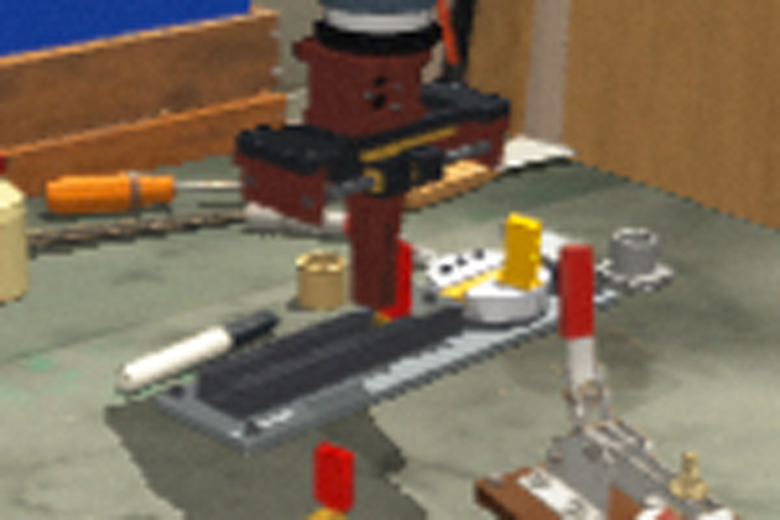

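Request:
send_rows(plan=[{"translation": [0.001,0,0],"twist": [0,0,0]},{"translation": [0.001,0,0],"twist": [0,0,0]},{"translation": [0.001,0,0],"twist": [0,0,0]},{"translation": [0.001,0,0],"twist": [0,0,0]},{"translation": [0,0,0],"twist": [0,0,0]},{"translation": [0,0,0],"twist": [0,0,0]},{"translation": [0,0,0],"twist": [0,0,0]},{"translation": [0,0,0],"twist": [0,0,0]}], grip=0)

```text
t: 16.0
tcp_pos: [0.5876, 0.0261, 0.0596]
tcp_rot: [3.141, 0.004, -1.485]
ft_force: [-2.3, 23.4, 0.5]
finger_gap: 0.0003
```

```bash
python3 - <<'E'
from h import *
st()
E
```

```text
t 16.0 fix mm [-111.4   -1.4   59.6] rel deg -0.0 [3.141 0.004] F [-2.3 23.4  0.5] 0.0003053413727686784
```

It stalled at 23 N with TCP x = -111 mm, so the tab is on its stop. Back off, rise and look.

Request:
send_rows(plan=[{"translation": [-0.01,0,0],"twist": [0,0,0]},{"translation": [-0.015,0,0],"twist": [0,0,0]},{"translation": [-0.01,0,-0.02],"twist": [0,0,0]},{"translation": [0,0,-0.03],"twist": [0,0,0]},{"translation": [0,0,-0.03],"twist": [0,0,0]},{"translation": [-0.03,0,-0.02],"twist": [0,0,0]},{"translation": [-0.04,0,0],"twist": [0,0,0]},{"translation": [-0.04,0,0],"twist": [0,0,0]}], grip=0)

```text
t: 16.8
tcp_pos: [0.5763, 0.1681, 0.161]
tcp_rot: [-3.139, -0.0, -1.486]
ft_force: [-0.1, -0.5, 0.8]
finger_gap: 0.0004
```

Request:
send_rows(plan=[{"translation": [-0.03,0,0],"twist": [0,0,0]},{"translation": [-0.03,0,0],"twist": [0,0,0]},{"translation": [0,0,0],"twist": [0,0,0]},{"translation": [0,0,0],"twist": [0,0,0]},{"translation": [0,0,0],"twist": [0,0,0]},{"translation": [0,0,0],"twist": [0,0,0]},{"translation": [0,0,0],"twist": [0,0,0]},{"translation": [0,0,0],"twist": [0,0,0]}], grip=0)

```text
t: 17.6
tcp_pos: [0.5708, 0.226, 0.1597]
tcp_rot: [-3.142, -0.0, -1.486]
ft_force: [-0.6, 0.1, 1.0]
finger_gap: 0.0006
```

```bash
python3 - <<'E'
from h import *
st()
F=eyes.grab_frame('top')[:,:,::-1]; cv2.imwrite('pics/t13full.png',F)
f=F[140:220,305:445]; cv2.imwrite('pics/t13.png',cv2.resize(f,None,fx=5.7,fy=5.7,interpolation=cv2.INTER_CUBIC))
f=eyes.grab_frame('scene')[140:240,250:400,::-1]; cv2.imwrite('pics/s13.png',cv2.resize(f,None,fx=5.2,fy=5.2,interpolation=cv2.INTER_CUBIC))
E
```

```text
t 17.6 fix mm [-312.1   -1.1  159.7] rel deg -0.04 [-3.1416 -0.    ] F [-0.6  0.1  1. ] 0.0005817297462657113
```

View pics/t13.png

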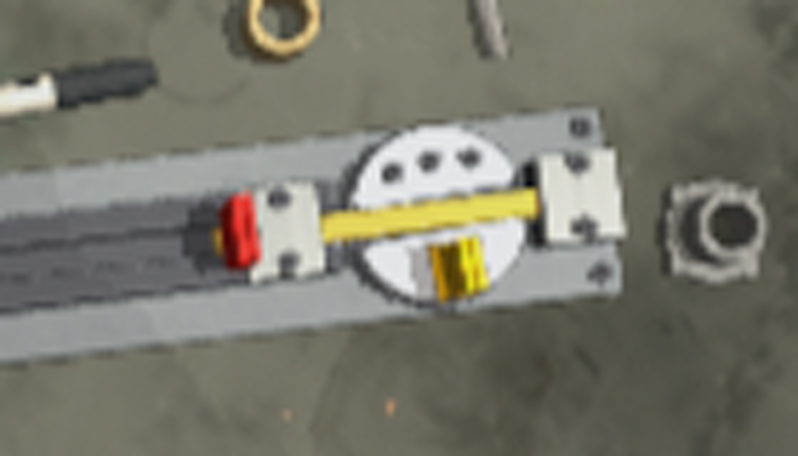

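View pics/s13.png

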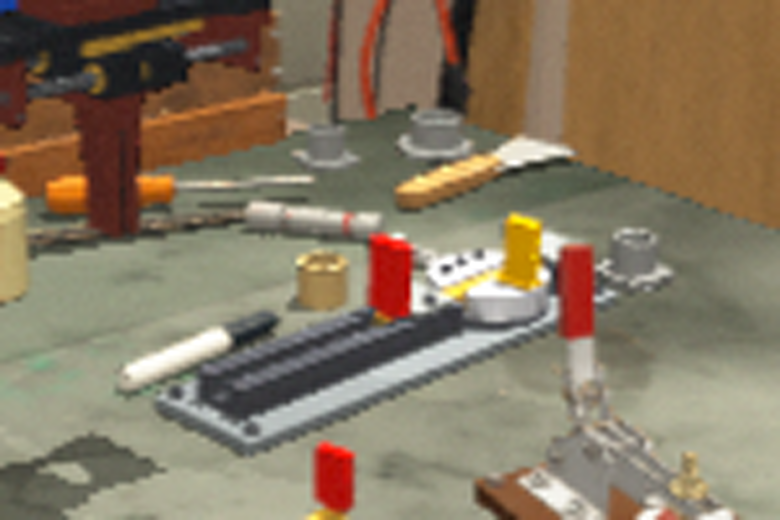

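```bash
python3 - <<'E'
from h import *
def inv(w):
    d=np.atleast_2d(w)[:,:2]-fx[:2]; cs,sn=np.cos(fx[2]),np.sin(fx[2]); return np.c_[cs*d[:,0]+sn*d[:,1],-sn*d[:,0]+cs*d[:,1]]
def px(c): return (np.array(c,float)+.5)/5.7-.5+[305,140]
q=inv(unproj('top',px([[392,172],[430,161],[470,157]]),.034));print((q*1e3).round(1),np.degrees(np.arctan2(q[:,1],q[:,0])).round(1),np.degrees(np.arctan2(*(q[2]-q[0])[::-1])))
print(inv(unproj('top',px([[222,197],[250,193],[261,264],[230,269]]),.08))*1000)
f=cv2.imread('pics/t13full.png')[150:200,355:425]; cv2.imwrite('pics/t13c.png',cv2.resize(f,None,fx=11,fy=11,interpolation=cv2.INTER_CUBIC))
E
```

```text
[[-20.1  21.7]
 [ -2.3  24.8]
 [ 16.1  24.6]] [132.8  95.2  56.8] 4.508527974122454
[[-103.53858659   14.01243128]
 [ -91.3217479    14.3867964 ]
 [ -90.30555433  -16.63142625]
 [-103.83028217  -17.27727758]]
```

View pics/t13c.png

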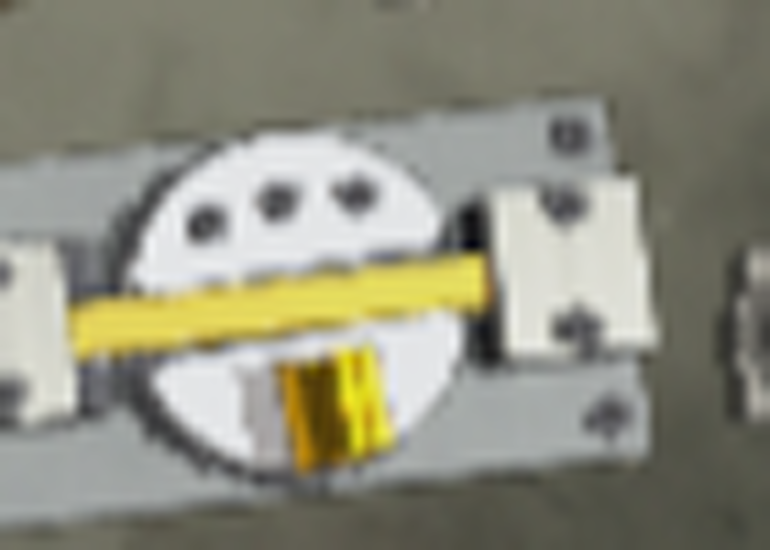

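```bash
python3 -c "
from workcell import finish_job
print(finish_job())"
```

```text
the job is handed in; nothing more can be done
None
```

The spindle fixture is locked and the job is handed in, with about 18 s of the 48 s used; no verdict was reported.

I pushed the yellow fin clockwise with the closed fingers. The first pass went past in line to about -6°, so I nudged the fin back to about +5°. That was inside the range where the bar finds its own way in. I then pushed the bar by the back of its red tab until it stalled at 23 N.

Last checks, all from the cameras and the arm's readings:
- **Bar:** the tab's rear face is at about x = -103 mm and its front at about -91 mm, against the strap. That puts the bar's origin at about 71 mm, where home is 72 mm. The nose is in the keeper.
- **Disc:** the slot is within about 4.5° (0.08 rad) of the bar, against a limit of 0.15 rad. It did not pull exactly square, and the image measurement is good to only 1–2°.
- **Bystanders:** those in view in the last crops (bush, bolt, marker and flange) look unmoved. I did not check the cast cover or rubber pad again, but the fingers did not go near them.
- **Arm:** it is clear of the fixture, with the tool about 16 cm above the bench beyond the guide end, and no contact force.

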